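# Seat the former case against the bench stop and hold its lid open at 60 degrees

## Robot

A 6-joint arm with a two-finger parallel gripper is mounted at the origin on the work surface. World frame = base frame: x ahead of the robot, y to its left, z up, the work surface at z = 0. Lengths are in m, angles in degrees, forces in N, time in s.
With the tool pointing down it reaches from about 0.275 to 0.825 m from the base axis. Payload 4.9 kg.
Tool frame: the origin (TCP) lies on the mounting face of the last link; the fingertips stand 173 mm ahead of it and the grasp point (between the pads) lies 155 mm ahead of it; z points along the fingers, y is the line along which they close (so a half turn about z gives the same grasp; the last joint's range is limited). The gripper opens to 85 mm and grips with 20 to 120 N. Pads are 22 mm wide; open, the fingers measure 114 mm over their backs; the gripper's body (76 mm by 85 mm) begins 54 mm behind the grasp point. The pads swing forward as they close: fully open they stand 13 mm farther back than shut.
Start: joints at [60.092, 18.69, -11.035, 60.275, 0, 82.311], TCP at [0.208, 0.509, 0.405] pointing down, gripper open.
Joint ranges: [-152.03, 152.03], [-55.5, 102.48], [-74.3, 77.21], [-110.64, 120.58], [-84.22, 78.4], [-180, 180]. Speed limits (degrees/s): [147.25, 147.25, 180, 180, 180, 180].

## Interface

Orientations are given as a 3x3 rotation matrix whose columns are the frame's x, y, z axes.
In Python, from workcell import bot gives the robot as it stands.
- The arm moves only by the tool arm_command, never from a script. Its arguments are lists of equal length, an entry for each row: "delta_pos": the shift along the tool's x, y, z normalised to -1 to 1, where 1 is 0.2 m, a list of three; "twist": the turn, a rotation vector about the tool's x, y, z normalised to -1 to 1, where 1 is pi/4 rad, a list of three; "grip": the closure, from 0 (fully open) to 1 (shut). In form: {"delta_pos": [[dx, dy, dz], ...], "twist": [[ax, ay, az], ...], "grip": [grip, ...]}. A call has 1 to 10 rows; each row is the pose to reach, as a shift and turn from the pose commanded when the call began, along the tool's axes at that moment; what a row does not reach only later rows make up. A row lasts 1/8 s, in which the tool goes at most 62.5 mm and 10.7 degrees, less where a joint would pass 70% of its speed; a pose out of reach is approached as far as the arm can. A call with a number of a shift or a turn outside -1 to 1 is refused whole. A call with a gripper value outside its range is refused whole. The fingers move at their own pace and stop on an object; the grip force is fixed at half the most. Time passes only in rows, so rows that repeat a pose let the fingers close. It gives the time, the measured TCP pose, the force and the opening at its end, in the units of the state.
- bot.observe(): the state, without advancing time (a new reading comes with each control period).
- bot.read_camera(name): name is "scene" or "top" or "wrist"; returns a dict with "pixels" (480x640x3 uint8, blue, green, red), "z_map" (480x640 float32, m along the optical axis (not along the pixel's ray), 0 where there is no reading), "intrinsics" (3x3 intrinsics, pixels), "pose" (4x4, takes a point from camera to world coordinates); the wrist camera has in their place "hand_eye" (4x4, takes a point from camera to tool coordinates, whose origin is the TCP and whose axes are the flange's). Camera axes: x right, y up, looking along -z (the intrinsics and any distortion apply to the point x, -y, -z); pixel columns grow to the right and rows downward; lengths in m; the calibration is good to about 2 mm. A picture is of the moment at which its call begins: read the wrist's pose just before it.
- bot.close_job(): hands the job in, once; it reports no verdict.
The state is a dict: "t": time; "joints": joint angles; "qd": joint speeds; "effort": joint torques, N m; "position": TCP position; "tcp_rot": TCP orientation; "force": force on the tool from outside, world axes, zero at the start; "ft_torque": the same for the moment, N m; "gripper_width": opening from 0.0 (shut) to 1.0 (fully open).
Only numpy, scipy, OpenCV 4.12 (cv2) and the standard library are available. Lean on these libraries where they do the work, as an engineer would, in place of code of your own. Each camera call takes 0.05 s, during which the arm holds its last target. There are 200 camera calls.

## Task

With its lid still shut, slide the red former case away from the robot until its whole back is seated flush against the steel stop bar, flat on the bench. Then raise the lid (it has a black handle) to 60 degrees from closed and finish while still holding it there with the gripper fingers, steady, with the case still seated against the bar: the lid falls shut if let go, so nothing is released at the end. Leave the bangle, the red-handled bending iron and the steel block where they are.

Things in the scene. Friction and masses are not known exactly. Their poses are not given: they have to be found in the camera images.
- case: Red plastic case, 140 mm deep (x), 200 wide (y), smooth, loose on the bench, about 0.6 to 0.9 kg with its 0.2 kg lid; pushing it along takes some 1.5 to 3.5 N. Body 50 mm high, lid 14 mm thick on top (64 mm in all). Origin: centre of the underside. x points from the handle side (front) to the hinge side (back), z up.
- case_back (a point): Middle of the lower rear edge of the case body, 70 mm behind the case's origin along its x axis, at bench height. When the case is seated flush this point lies on the robot-side face of the stop bar. Moves with the case.
- hinge (a point): Middle of the lid's hinge axis, at the upper rear edge of the case, 70 mm behind the case's origin along its x axis and 50 mm above the bench. The axis runs along the case's y.
- handle (a point): Centre of the lid's handle: a black sleeve 16 mm thick, 76 mm long, turning freely on a 10 mm rod parallel to the hinge, 50 mm in front of the lid's front edge on two 10 mm arms 110 mm apart (42 mm clear behind the sleeve). 190 mm in front of the hinge axis and 7 mm above it in the lid; 57 mm above the bench when shut. Pinch it from above, fingers closing across it: it turns as the lid swings.
- case_lid (a joint): Angle of the lid (rad): 0 shut, growing as the handle side rises about the hinge at the back; 1.047 is 60 degrees, the stop is at 1.9. Nearly frictionless hinge: the lid falls shut by its own weight when let go below about 85 degrees.
- stop_bar: Steel bar screwed to the bench, 300 mm long (y), 30 mm thick (x), 40 mm high, beyond the case as seen from the robot; a thin bright plate in front of it is only bench surface. Origin: foot of the middle of its robot-side face, which is the face the case is pushed against. Its x axis is square to that face and points away from the robot; its yaw varies.
- bangle: Bystander: open brass bangle, about 68 by 58 mm, 6 mm thick, lying flat beside the case. Origin: its centre, on the bench.
- mandrel: Bystander: bending iron with a red handle, 180 mm long, 24 mm high, lying along its x axis beside the case. Origin: middle, on the bench.
- block: Bystander: stepped steel block, 35 by 130 by 36 mm high, lying beyond the stop bar. Origin: centre of the underside.

How it is judged (in metres and radians):
On the way:
1. case seated flush against the stop bar, lid still shut (x of case_back in the frame of stop_bar between -0.004 and 0.004 m and y of case_back in the frame of stop_bar between -0.1 and 0.1 m and angle between the x axis of case and the x axis of stop_bar, either way round below 0.035 rad and angle between case's own z axis and vertical below 0.05 rad and value of joint case_lid below 0.17 rad), for 0.2 s.
At the end, for the whole second after the job is handed in: Case flat, back within 4 mm of the stop bar, square to it within 2 degrees, at most 100 mm off its middle; lid at 60 degrees +-5, at rest, handle over 190 mm high, held by the fingers (over 0.5 N), touched by no bystander; bystanders within 15 mm of their starts (x of case_back in the frame of stop_bar between -0.004 and 0.004 m and y of case_back in the frame of stop_bar between -0.1 and 0.1 m and angle between the x axis of case and the x axis of stop_bar, either way round below 0.035 rad and angle between case's own z axis and vertical below 0.05 rad and value of joint case_lid between 0.9599 and 1.1345 rad and velocity of joint case_lid between -0.1 and 0.1 rad/s and linear speed of case below 0.02 m/s and height (world z) of handle above 0.19 m and contact force between the fingers and case above 0.5 N and contact force between each of bangle, mandrel, block and case below 0.2 N and distance of each of bangle, mandrel, block from where it was at the start of the episode below 0.015 m); the arm keeps its last pose, push and grip.
It fails at once if a bystander was disturbed (moved more than 15 mm) (distance of any of bangle, mandrel, block from where it was at the start of the episode above 0.015 m).
It also fails if it takes over 45 s, if anything falls off the work surface, if the arm or the gripper's body presses on something with over 40 N, if the wrist force passes 120 N, or if a joint passes its speed limit or range.

## Working session

There is one attempt and no reset: what is moved stays moved. The work goes in short steps, Python scripts to look and compute and a tool call to move; the robot and the scene stay as the last step left them, time stands still between calls to the robot, and variables do not carry over. Pictures are saved under pics/ and viewed, on a budget of 10 in all, crops included, one or two more only if the job needs it, and the job is handed in when it is done.

Besides the shell and the picture viewer there is one more tool, called after "Request:" as name(argument=value, ...) on one line, values as JSON. arm_command: Moves the arm, as the interface text tells. Scaled input: -1 to 1 covers 0.2 m each way for a shift and pi/4 rad each way for a turn. Its arguments: {"type":"object","properties":{"delta_pos":{"type":"array","items":{"type":"array","items":{"type":"number"}}},"twist":{"type":"array","items":{"type":"array","items":{"type":"number"}}},"grip":{"type":"array","items":{"type":"number"}}},"required":["delta_pos","twist","grip"]}

```bash
mkdir -p pics; ls
cat > h.py <<'E'
import numpy as np, cv2
from workcell import bot
def world(c,u,v,st=None,d=None):
    K=c["intrinsics"]; d=c["z_map"][int(v),int(u)] if d is None else d
    p=np.array([(u-K[0,2])/K[0,0]*d,-(v-K[1,2])/K[1,1]*d,-d,1])
    if "pose" in c: return (c["pose"]@p)[:3]
    q=(c["hand_eye"]@p)[:3]
    return np.array(st["tcp_rot"])@q+np.array(st["position"])
def cloud(c):
    K=c["intrinsics"]; d=c["z_map"]; v,u=np.mgrid[:480,:640]
    p=np.stack([(u-K[0,2])/K[0,0]*d,-(v-K[1,2])/K[1,1]*d,-d,np.ones_like(d)],-1)
    return (p@c["pose"].T)[...,:3]
E
python3 - <<'E'
from h import *
s=bot.observe();print(s)
for n in("top","scene"):
    c=bot.read_camera(n);cv2.imwrite(f"pics/{n}0.png",c["pixels"]);np.savez(f"{n}0.npz",**c)
    print(n,c["pose"].round(3),c["intrinsics"])
E
```

```text
pics
{'t': 0.0, 'joints': array([ 6.00921543e+01,  1.87293513e+01, -1.10924119e+01,  6.02732217e+01,
        1.26801750e-03,  8.23089103e+01]), 'qd': array([-0.01645684,  0.04373965, -0.05812621, -0.03779844,  0.03510685,
        0.11780931]), 'effort': array([-1.93558095e-03, -4.43396044e+01,  2.62439650e+01,  1.57084584e-02,
       -3.06606826e-04, -3.81340570e-06]), 'position': array([0.20782155, 0.50891545, 0.40392576]), 'tcp_rot': array([[-9.25759937e-01,  3.78110862e-01, -8.45772279e-04],
       [ 3.78111730e-01,  9.25758871e-01, -1.42599124e-03],
       [ 2.43798412e-04, -1.63992198e-03, -9.99998626e-01]]), 'force': array([-0.28773888,  0.33026034, -1.01314963]), 'ft_torque': array([ 0.03548174, -0.00424651,  0.0423849 ]), 'gripper_width': 1.0006136123452045}
top [[-0.005  0.982 -0.187  0.467]
 [-1.    -0.002  0.015  0.062]
 [ 0.014  0.187  0.982  0.865]
 [ 0.     0.     0.     1.   ]] [[490.49182461   0.         329.21629269]
 [  0.         490.49182461 241.85606754]
 [  0.           0.           1.        ]]
scene [[-0.61  -0.524  0.594  1.245]
 [ 0.792 -0.418  0.445  0.5  ]
 [ 0.015  0.742  0.67   0.737]
 [ 0.     0.     0.     1.   ]] [[479.99105604   0.         320.79423432]
 [  0.         479.99105604 244.47739458]
 [  0.           0.           1.        ]]
```

View pics/top0.png

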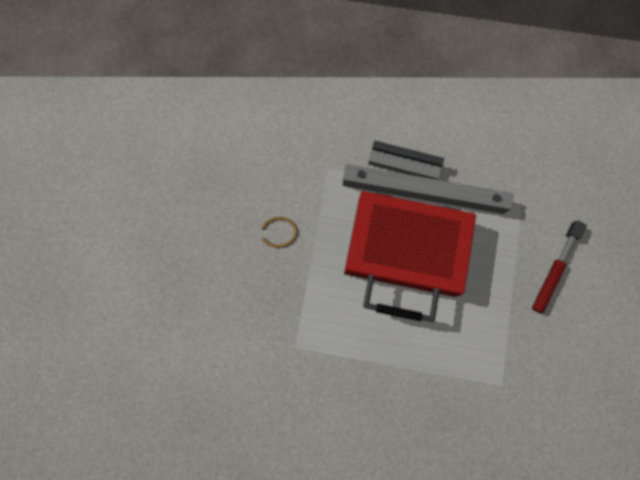

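View pics/scene0.png

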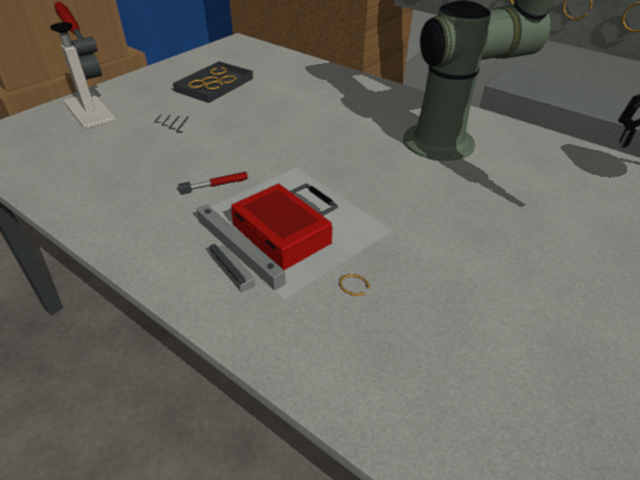

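The top view shows the case at (410,243), with the handle sleeve from (377,309) to (421,316). The bar runs from (345,175) to (512,202), the bangle is at (280,232) and the iron at (560,265). The gap to the bar is small. Next I'll fit the poses from depth.

Run:
```python
from h import *
c=dict(np.load("top0.npz"));P=cloud(c);b=c["pixels"].astype(int)
red=(b[...,2]>90)&(b[...,1]<50)&(b[...,0]<50)
box=np.zeros((480,640),bool);box[150:330,330:520]=1
z=P[...,2]
def rect(m,n):
    q=P[m][:,:2].astype(np.float32); r=cv2.minAreaRect(q*1000);
    print(n,m.sum(),np.round(r[0],1),np.round(r[1],1),round(r[2],2),'z',np.percentile(z[m],[5,50,95]).round(4)); print(cv2.boxPoints(r).round(0).tolist())
rect(box&(z>.058)&(z<.075)&red,"lid top")
m=box&(z>.034)&(z<.046)&~red; m[225:]=0
n,l,s,_=cv2.connectedComponentsWithStats(m.astype(np.uint8)); k=1+np.argmax(s[1:,4]); rect(l==k,"bar top")
for x in (365,400,450,490):
    col=[(v,round(float(z[v,x]),4)) for v in range(165,215,2)]; print(x,col)
m=box&(b.sum(-1)<100)&(z>.04);m[:300]=0
rect(m,"sleeve")
for n,(u,v) in dict(ban=(280,232),m1=(540,310),m2=(577,226)).items(): print(n,P[v,u].round(3))
```

```text
lid top 9510 [621.  -86.8] [197.5 139.1] 78.28 z [0.0625 0.0649 0.0674]
[[533.0, -169.0], [669.0, -198.0], [709.0, -4.0], [573.0, 24.0]]
bar top 2892 [ 723.7 -124.5] [300.4  31.4] 79.64 z [0.0374 0.0404 0.0432]
[[681.0, -269.0], [712.0, -275.0], [766.0, 20.0], [735.0, 26.0]]
365 [(165, 0.0037), (167, 0.0401), (169, 0.0401), (171, 0.0395), (173, 0.0424), (175, 0.042), (177, 0.0405), (179, 0.8652), (181, 0.0402), (183, 0.0365), (185, 0.0239), (187, 0.015), (189, 0.0055), (191, 0.0646), (193, 0.0655), (195, 0.0654), (197, 0.0691), (199, 0.0662), (201, 0.0641), (203, 0.0639), (205, 0.0631), (207, 0.064), (209, 0.0654), (211, 0.0651), (213, 0.0634)]
400 [(165, 0.0215), (167, 0.0212), (169, 0.0136), (171, 0.0067), (173, 0.0425), (175, 0.0396), (177, 0.0388), (179, 0.0385), (181, 0.0409), (183, 0.0397), (185, 0.0388), (187, 0.0381), (189, 0.0371), (191, 0.03), (193, 0.0166), (195, 0.0026), (197, 0.0009), (199, 0.0656), (201, 0.0644), (203, 0.0664), (205, 0.0659), (207, 0.0635), (209, 0.0675), (211, 0.0652), (213, 0.068)]
450 [(165, -0.0006), (167, -0.0025), (169, 0.0019), (171, -0.0004), (1
[... 204 characters left out ...]
4), (201, 0.0202), (203, 0.0111), (205, 0.0012), (207, 0.0545), (209, 0.0653), (211, 0.0632), (213, 0.0636)]
490 [(165, -0.0005), (167, -0.0024), (169, 0.0015), (171, -0.0005), (173, 0.0007), (175, 0.0041), (177, 0.0009), (179, -0.0029), (181, -0.0004), (183, -0.0018), (185, 0.0014), (187, -0.0006), (189, 0.0415), (191, 0.0385), (193, 0.0411), (195, 0.0416), (197, 0.0419), (199, 0.0427), (201, 0.04), (203, 0.0399), (205, 0.0394), (207, 0.0275), (209, 0.013), (211, 0.0038), (213, 0.0015)]
sleeve 316 [495.9 -15.5] [ 33.1 163.1] 8.95 z [0.0612 0.0645 0.0669]
[[467.0, 62.0], [492.0, -99.0], [525.0, -93.0], [500.0, 68.0]]
ban [0.65  0.138 0.001]
m1 [ 0.508 -0.313  0.019]
m2 [ 0.654 -0.388  0.026]
```

Fit results:
- **Bar:** yaw −10.4°, face middle at (0.708, −0.122).
- **Case:** yaw −11.7°, back about 22 mm short of the bar, about +17 mm off its middle.
- **Handle:** about (0.504, −0.062).

I'll pinch the handle at the bar's yaw and use that to push.

Request:
arm_command(delta_pos=[[-1, -0.85, 0], [-1, -0.85, 0], [-1, -0.85, 0], [-1, -0.85, 0], [-1, -0.85, 0], [-1, -0.85, 0]], twist=[[0, 0, 1], [0, 0, 1], [0, 0, 1], [0, 0, 1], [0, 0, 1], [0, 0, 1]], grip=[0.45, 0.45, 0.45, 0.45, 0.45, 0.45])

```text
t: 0.85
position: [0.3291, 0.2758, 0.4046]
tcp_rot: [[-0.386, 0.922, -0.0], [0.922, 0.386, 0.0], [0.001, -0.0, -1.0]]
force: [0.1, 0.9, -0.1]
gripper_width: 0.557
```

```bash
cat >> h.py <<'E'
from scipy.spatial.transform import Rotation as Ro
def plan(goal,yaw=-10.4,s=None):
    "normalised shift/turn to world TCP goal, tool down, tool y at yaw"
    s=s or bot.observe();R=np.array(s["tcp_rot"]);a=np.radians(yaw);y=np.array([np.cos(a),np.sin(a),0]);z=np.array([0,0,-1.])
    G=np.c_[np.cross(y,z),y,z]
    print("t",s["t"],"p",np.round(s["position"],4),"F",np.round(s["force"],2),"w",round(s["gripper_width"],3))
    print("shift",(R.T@(np.array(goal)-s["position"])/.2).round(3),"twist",(Ro.from_matrix(R.T@G).as_rotvec()/(np.pi/4)).round(3))
E
python3 -c "
from h import *
plan([.5035,-.0625,.33]);print(bot.observe()['joints'].round(1))"
```

```text
t 0.85 p [0.3291 0.2758 0.4046] F [ 0.09  0.92 -0.05] w 0.557
shift [-1.897  0.151  0.372] twist [-0.    -0.001  0.736]
[ 30.1   5.8 -27.6  56.5   0.   97.4]
```

Request:
arm_command(delta_pos=[[-0.95, 0.08, 0], [-0.95, 0.08, 0], [-0.95, 0.08, 0], [-0.95, 0.08, 0], [-0.95, 0.08, 0]], twist=[[0, 0, 0.736], [0, 0, 0.736], [0, 0, 0.736], [0, 0, 0.736], [0, 0, 0.736]], grip=[0.45, 0.45, 0.45, 0.45, 0.45])

```text
t: 1.48
position: [0.417, 0.1083, 0.4044]
tcp_rot: [[0.177, 0.984, -0.001], [0.984, -0.177, 0.001], [0.001, -0.001, -1.0]]
force: [-0.8, 0.4, 0.5]
gripper_width: 0.55
```

```bash
python3 -c "
from h import *
plan([.5035,-.0625,.33])"
```

```text
t 1.475 p [0.417  0.1083 0.4044] F [-0.83  0.42  0.53] w 0.55
shift [-0.764  0.577  0.371] twist [-0.002 -0.001  0.005]
```

Request:
arm_command(delta_pos=[[-0.76, 0.58, 0.37], [-0.76, 0.58, 0.37], [-0.76, 0.58, 0.37], [-0.76, 0.58, 0.37], [-0.76, 0.58, 0.37], [-0.76, 0.58, 0.37]], twist=[[0, 0, 0], [0, 0, 0], [0, 0, 0], [0, 0, 0], [0, 0, 0], [0, 0, 0]], grip=[0.45, 0.45, 0.45, 0.45, 0.45, 0.45])

```text
t: 2.22
position: [0.5036, -0.061, 0.3311]
tcp_rot: [[0.176, 0.984, -0.0], [0.984, -0.176, 0.001], [0.001, -0.0, -1.0]]
force: [-0.2, 0.2, 0.4]
gripper_width: 0.555
```

```bash
python3 -c "
from h import *
s=bot.observe();c=bot.read_camera('wrist');cv2.imwrite('pics/w1.png',c['pixels'])
plan([.5035,-.0625,.21])
np.savez('w1.npz',s_p=s['position'],s_R=s['tcp_rot'],**c)
K=c['intrinsics'];H=c['hand_eye']
for n,p in dict(handle=[.5035,-.0625,.057],grasp=s['position']+np.array([0,0,-.155])).items():
    q=np.array(s['tcp_rot']).T@(np.array(p)-s['position']);q=np.linalg.inv(H)@np.r_[q,1]
    print(n,K[0,0]*q[0]/-q[2]+K[0,2],K[1,1]*-q[1]/-q[2]+K[1,2])
"
```

```text
t 2.275 p [ 0.5036 -0.0611  0.3313] F [0.26 0.34 0.29] w 0.547
shift [-0.007  0.001  0.607] twist [ 0.    -0.001  0.006]
handle 314.84822056398855 243.80867911881802
grasp 313.88606564064753 346.06341817567227
```

View pics/w1.png

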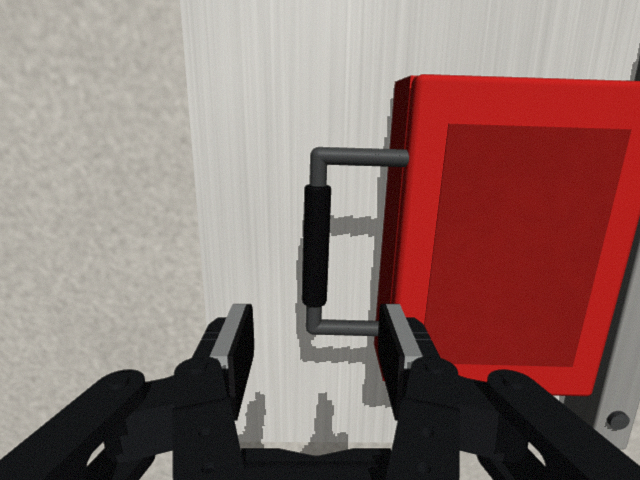

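The wrist view shows the sleeve centred at about (316,245); I predicted (315,244), so they agree. The fingers straddle it with clearance to the lid, so I'll descend and close.

Request:
arm_command(delta_pos=[[0, 0, 0.25], [0, 0, 0.45], [-0.007, 0.002, 0.58], [-0.007, 0.002, 0.605], [-0.007, 0.002, 0.605], [-0.007, 0.002, 0.605], [-0.007, 0.002, 0.605], [-0.007, 0.002, 0.605], [-0.007, 0.002, 0.605]], twist=[[0, 0, 0], [0, 0, 0], [0, 0, 0], [0, 0, 0], [0, 0, 0], [0, 0, 0], [0, 0, 0], [0, 0, 0], [0, 0, 0]], grip=[0.45, 0.45, 0.45, 0.45, 0.6, 0.8, 1, 1, 1])

```text
t: 3.4
position: [0.5044, -0.0646, 0.211]
tcp_rot: [[0.18, 0.984, 0.002], [0.984, -0.18, 0.0], [0.0, 0.001, -1.0]]
force: [-1.4, 1.5, 6.3]
gripper_width: 0.164
```

```bash
python3 -c "
from h import *
plan([.5035,-.0625,.21])"
```

```text
t 3.4 p [ 0.5044 -0.0646  0.211 ] F [-1.41  1.45  6.25] w 0.164
shift [ 0.009 -0.006  0.005] twist [ 0.002 -0.     0.001]
```

Request:
arm_command(delta_pos=[[0, 0.02, 0], [0, 0.04, 0], [0, 0.06, 0], [0, 0.08, 0], [0, 0.09, 0], [0, 0.09, 0]], twist=[[0, 0, 0], [0, 0, 0], [0, 0, 0], [0, 0, 0], [0, 0, 0], [0, 0, 0]], grip=[1, 1, 1, 1, 1, 1])

```text
t: 4.15
position: [0.521, -0.0677, 0.211]
tcp_rot: [[0.18, 0.984, -0.001], [0.984, -0.18, -0.0], [-0.0, -0.001, -1.0]]
force: [-5.7, 0.4, 10.2]
gripper_width: 0.165
```

Request:
arm_command(delta_pos=[[0, 0.01, 0], [0, 0.015, 0], [0, 0.015, 0]], twist=[[0, 0, 0], [0, 0, 0], [0, 0, 0]], grip=[1, 1, 1])

```text
t: 4.53
position: [0.5238, -0.0682, 0.2109]
tcp_rot: [[0.179, 0.984, -0.002], [0.984, -0.179, 0.0], [-0.0, -0.002, -1.0]]
force: [-6.0, 1.1, 10.5]
gripper_width: 0.161
```

Request:
arm_command(delta_pos=[[0, 0.008, -0.003], [0, 0.015, -0.003], [0, 0.015, -0.003]], twist=[[0, 0, 0], [0, 0, 0], [0, 0, 0]], grip=[1, 1, 1])

```text
t: 4.9
position: [0.525, -0.0684, 0.2109]
tcp_rot: [[0.18, 0.984, -0.007], [0.984, -0.18, 0.0], [-0.001, -0.007, -1.0]]
force: [-11.8, 0.5, 12.8]
gripper_width: 0.167
```

```bash
python3 -c "
from h import *
c=bot.read_camera('top');cv2.imwrite('pics/t2.png',cv2.resize(c['pixels'][140:330,320:530],None,fx=3.8,fy=3.1))
P=cloud(c);b=c['pixels'].astype(int);z=P[...,2]
red=(b[...,2]>90)&(b[...,1]<50)&(b[...,0]<50);box=np.zeros((480,640),bool);box[150:330,330:520]=1
m=box&(z>.058)&(z<.075)&red
q=P[m][:,:2];n=np.array([.9837,-.1800]);t=np.array([.18,.9837]);d=(q-[.708,-.1215])
for y in np.arange(-.08,.13,.02):
    k=abs(d@t-y)<.008
    if k.sum(): print(round(y,2),k.sum(),(d[k]@n).max().round(4))
print(cv2.minAreaRect((q*1000).astype(np.float32)))
plan([.5035,-.0625,.21])"
```

```text
-0.08 20 -0.0052
-0.06 21 -0.0048
-0.02 3 -0.0059
0.0 183 -0.0037
0.02 522 -0.0034
0.04 756 -0.0031
0.06 755 -0.0031
0.08 758 -0.0013
0.1 753 -0.0027
0.12 280 -0.0034
((641.7736206054688, -89.5308837890625), (197.83067321777344, 137.93211364746094), 79.03355407714844)
t 4.95 p [ 0.5249 -0.0683  0.2109] F [-10.86   0.3   12.05] w 0.162
shift [ 0.01  -0.111  0.005] twist [-0.008  0.001  0.001]
```

View pics/t2.png

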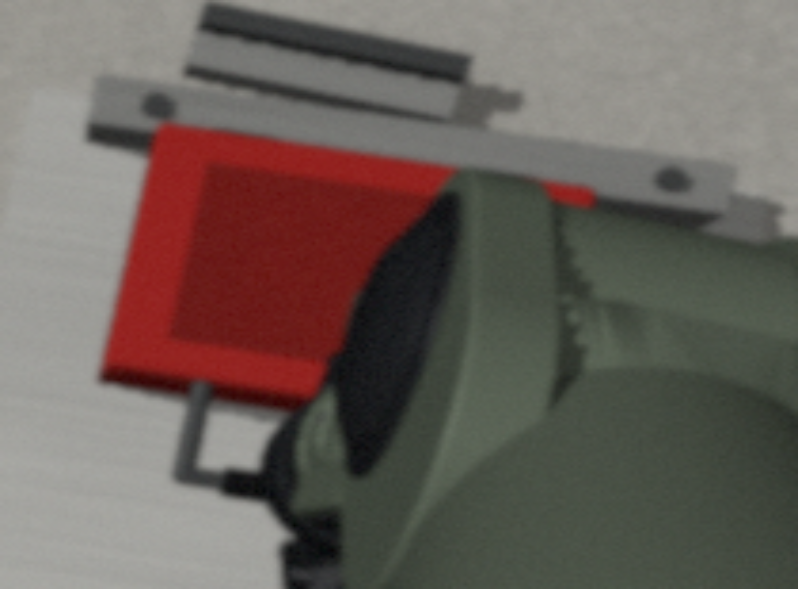

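The picture shows the case's rear edge meeting the bar from (165,128) to (590,195) in the crop, and the force is rising. I'll press a bit more so it squares up.

Request:
arm_command(delta_pos=[[0, 0.008, -0.005], [0, 0.015, -0.01], [0, 0.015, -0.01], [0, 0.015, -0.01]], twist=[[0, 0, 0], [0, 0, 0], [0, 0, 0], [0, 0, 0]], grip=[1, 1, 1, 1])

```text
t: 5.45
position: [0.5263, -0.0692, 0.2111]
tcp_rot: [[0.18, 0.984, -0.012], [0.984, -0.18, -0.001], [-0.003, -0.011, -1.0]]
force: [-12.5, -2.3, 2.3]
gripper_width: 0.165
```

```bash
cat > chk.py <<'E'
from h import *
P0=cloud(dict(np.load("top0.npz")));n=np.array([.9837,-.18]);t=np.array([.18,.9837])
c=bot.read_camera('top');P=cloud(c);b=c['pixels'].astype(int);z=P[...,2]
red=(b[...,2]>90)&(b[...,1]<50)&(b[...,0]<50);box=np.zeros((480,640),bool);box[150:330,330:520]=1
m=box&(z>.058)&(z<.075)&red;d=P[m][:,:2]-[.708,-.1215]
u=[];w=[]
for y in np.arange(-.085,.115,.006):
    k=abs(d@t-y)<.003
    if k.sum()>2: u.append(y);w.append((d[k]@n).max())
print(np.round(w,4)); f=np.polyfit(u,w,1);print("slope deg",np.degrees(f[0]),"x",np.median(w),"y range",(d@t).max())
plan([.5035,-.0625,.21])
E
python3 chk.py
```

```text
[-0.0039 -0.0044 -0.0047 -0.0045 -0.0035 -0.0038 -0.0037 -0.0028 -0.0037
 -0.0028 -0.0046 -0.0035 -0.0033 -0.0033 -0.0034 -0.003  -0.0023 -0.0015
 -0.0019 -0.0017 -0.0017 -0.0034 -0.0028 -0.002  -0.0034]
slope deg 0.7070570458838062 x -0.003380209848435744 y range 0.11828522856595902
t 5.5 p [ 0.5263 -0.0692  0.2111] F [-12.16  -1.29   1.28] w 0.165
shift [ 0.013 -0.118  0.007] twist [-0.014  0.004  0.001]
```

```bash
python3 -c "
from h import *
c=bot.read_camera('scene');cv2.imwrite('pics/s2.png',cv2.resize(c['pixels'][180:300,180:345],None,fx=4.8,fy=4.8,interpolation=cv2.INTER_CUBIC))"
```

```text
(no output)
```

View pics/s2.png

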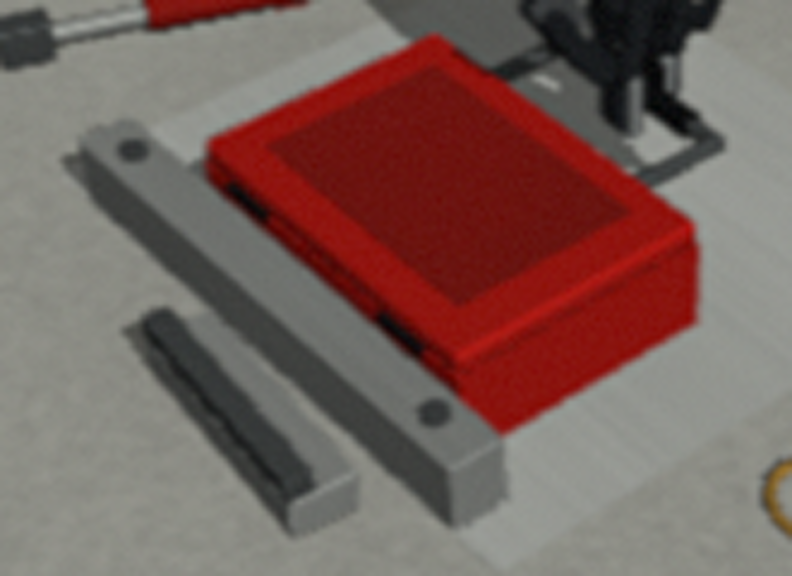

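The near end is in contact at (500,430). The far end may be up to about 2 mm off, which fits the 0.7° slope, so I'll add a small yaw with slightly more push.

Request:
arm_command(delta_pos=[[0, 0.005, 0], [0, 0.01, 0], [0, 0.01, 0], [0, 0.01, 0]], twist=[[0, 0, -0.015], [0, 0, -0.03], [0, 0, -0.03], [0, 0, -0.03]], grip=[1, 1, 1, 1])

```text
t: 6.05
position: [0.5272, -0.0696, 0.211]
tcp_rot: [[0.158, 0.987, -0.015], [0.987, -0.158, -0.001], [-0.004, -0.014, -1.0]]
force: [-17.1, -3.8, 6.5]
gripper_width: 0.165
```

```bash
python3 chk.py; python3 -c "
from h import *
print(bot.observe()['ft_torque'])"
```

```text
[-0.0048 -0.0027 -0.0031 -0.0038 -0.0042 -0.004  -0.0024 -0.0028 -0.0027
 -0.0027 -0.0031 -0.0031 -0.0034 -0.0024 -0.0011 -0.0029 -0.0013 -0.0026
 -0.0023 -0.0028 -0.0028 -0.0025]
slope deg 0.7070352870330717 x -0.00281035032497702 y range 0.11872215000270861
t 6.1 p [ 0.5272 -0.0697  0.211 ] F [-16.96  -2.07   6.41] w 0.17
shift [ 0.017 -0.122  0.007] twist [-0.018  0.005  0.029]
[-0.52825218  3.22585079 -0.20250384]
```

```bash
cat > edge.py <<'E'
from h import *
n=np.array([.9837,-.18]);t=np.array([.18,.9837])
c0=dict(np.load("top0.npz"));P=cloud(c0);d=P[...,:2]-[.708,-.1215];z=P[...,2]
# sub-pixel bar edges: intersect rows with depth-z threshold
m=(z>.030)&(z<.048)&(abs(d@n-.015)<.022)
x=d@n;y=d@t
for nm,f in(("face",np.min),("back",np.max)):
    u=[];w=[]
    for yy in np.arange(-.14,.14,.006):
        k=m&(abs(y-yy)<.003)
        if k.sum()>5:u.append(yy);w.append(f(x[k]))
    u=np.array(u);w=np.array(w);p=np.polyfit(u,w,1);r=w-np.polyval(p,u);g=abs(r)<.003;p=np.polyfit(u[g],w[g],1)
    print(nm,"slope deg",np.degrees(p[0]).round(2),"x0",p[1].round(4))
E
python3 edge.py
```

```text
face slope deg 0.02 x0 0.0009
back slope deg 0.14 x0 0.0307
```

The case is seated: the tip has stalled 189 mm in front of the bar face (nominal 190) with force rising to 17 N. The yaw torque is only 0.2 N m, so this is not a corner contact. Next I'll work out the lift arc with a small inward bias.

Run:
```python
import numpy as np
r=np.hypot(.19,.007);f=np.arctan2(.007,.19)
def cmd(th,dl):
    a=np.radians(th)+f; return np.array([-(r-dl)*np.cos(a),.05+(r-dl)*np.sin(a)])
s=np.array([-.19+.008,.057])
for a,b in((0,20),(20,40),(40,60)):
    for th in np.linspace(a,b,11)[1:]:
        d=(.008-.003*min(1,th/20))
        q=(cmd(th,d)-s)/.2; print(th,[0,round(q[0],3),round(-q[1],3)])
    s=cmd(b,d)
```

```text
2.0 [0, np.float64(0.0), np.float64(-0.03)]
4.0 [0, np.float64(0.002), np.float64(-0.062)]
6.0 [0, np.float64(0.004), np.float64(-0.094)]
8.0 [0, np.float64(0.008), np.float64(-0.126)]
10.0 [0, np.float64(0.012), np.float64(-0.158)]
12.0 [0, np.float64(0.018), np.float64(-0.189)]
14.0 [0, np.float64(0.025), np.float64(-0.221)]
16.0 [0, np.float64(0.033), np.float64(-0.252)]
18.0 [0, np.float64(0.042), np.float64(-0.283)]
20.0 [0, np.float64(0.052), np.float64(-0.313)]
22.0 [0, np.float64(0.013), np.float64(-0.03)]
24.0 [0, np.float64(0.026), np.float64(-0.059)]
26.0 [0, np.float64(0.041), np.float64(-0.088)]
28.0 [0, np.float64(0.057), np.float64(-0.116)]
30.0 [0, np.float64(0.074), np.float64(-0.144)]
32.0 [0, np.float64(0.091), np.float64(-0.171)]
34.0 [0, np.float64(0.11), np.float64(-0.197)]
36.0 [0, np.float64(0.129), np.float64(-0.223)]
38.0 [0, np.float64(0.15), np.float64(-0.248)]
40.0 [0, np.float64(0.171), np.float64(-0.272)]
42.0 [0, np.float64(0.022), np.float64(-0.024)]
44.0 [0, np.float64(0.045), np.float64(-0.046)]
46.0 [0, np.float64(0.069), np.float64(-0.068)]
48.0 [0, np.float64(0.093), np.float64(-0.09)]
50.0 [0, np.float64(0.118), np.float64(-0.11)]
52.0 [0, np.float64(0.144), np.float64(-0.129)]
54.0 [0, np.float64(0.171), np.float64(-0.148)]
56.0 [0, np.float64(0.198), np.float64(-0.165)]
58.0 [0, np.float64(0.225), np.float64(-0.182)]
60.0 [0, np.float64(0.254), np.float64(-0.197)]
```

Request:
arm_command(delta_pos=[[0, 0, -0.03], [0, 0.002, -0.062], [0, 0.004, -0.094], [0, 0.008, -0.126], [0, 0.012, -0.158], [0, 0.018, -0.189], [0, 0.025, -0.221], [0, 0.033, -0.252], [0, 0.042, -0.283], [0, 0.052, -0.313]], twist=[[0, 0, 0.01], [0, 0, 0.02], [0, 0, 0.03], [0, 0, 0.03], [0, 0, 0.03], [0, 0, 0.03], [0, 0, 0.03], [0, 0, 0.03], [0, 0, 0.03], [0, 0, 0.03]], grip=[1, 1, 1, 1, 1, 1, 1, 1, 1, 1])

```text
t: 7.35
position: [0.5394, -0.0718, 0.2743]
tcp_rot: [[0.18, 0.984, -0.01], [0.984, -0.18, -0.002], [-0.004, -0.009, -1.0]]
force: [-12.5, -3.9, 3.4]
gripper_width: 0.164
```

```bash
cat > tip.py <<'E'
from h import *
s=bot.observe();R=np.array(s["tcp_rot"]);p=np.array(s["position"])+.155*R[:,2]
n=np.array([.9837,-.18]);x=(p[:2]-[.708,-.1215])@n;h=p[2]-.05
print("tip n",round(x,4),"h",round(h,4),"r",np.hypot(x,h).round(4),"theta",np.degrees(np.arctan2(h,-x))-2.11,"F",s["force"].round(1),"T",s["ft_torque"].round(2),"w",round(s["gripper_width"],3),"t",s["t"])
E
python3 tip.py
```

```text
tip n -0.1762 h 0.0693 r 0.1894 theta 19.368193984159074 F [-12.5  -3.9   3.4] T [-0.66  2.24  0.15] w 0.164 t 7.35
```

Radius is holding at 189 mm and the angle is on plan, so I'll continue.

Request:
arm_command(delta_pos=[[0, 0.013, -0.03], [0, 0.026, -0.059], [0, 0.041, -0.088], [0, 0.057, -0.116], [0, 0.074, -0.144], [0, 0.091, -0.171], [0, 0.11, -0.197], [0, 0.129, -0.223], [0, 0.15, -0.248], [0, 0.171, -0.272]], twist=[[0, 0, 0], [0, 0, 0], [0, 0, 0], [0, 0, 0], [0, 0, 0], [0, 0, 0], [0, 0, 0], [0, 0, 0], [0, 0, 0], [0, 0, 0]], grip=[1, 1, 1, 1, 1, 1, 1, 1, 1, 1])

```text
t: 8.6
position: [0.5732, -0.078, 0.3301]
tcp_rot: [[0.18, 0.984, -0.009], [0.984, -0.18, -0.003], [-0.004, -0.008, -1.0]]
force: [-15.8, -3.3, 12.0]
gripper_width: 0.169
```

```bash
python3 tip.py
```

```text
tip n -0.1418 h 0.1251 r 0.1891 theta 39.30705703509816 F [-15.8  -3.3  12. ] T [-0.5   3.1   0.19] w 0.169 t 8.6
```

Request:
arm_command(delta_pos=[[0, 0.022, -0.025], [0, 0.044, -0.048], [0, 0.068, -0.071], [0, 0.091, -0.094], [0, 0.116, -0.115], [0, 0.141, -0.135], [0, 0.168, -0.155], [0, 0.194, -0.173], [0, 0.221, -0.19], [0, 0.249, -0.206]], twist=[[0, 0, 0], [0, 0, 0], [0, 0, 0], [0, 0, 0], [0, 0, 0], [0, 0, 0], [0, 0, 0], [0, 0, 0], [0, 0, 0], [0, 0, 0]], grip=[1, 1, 1, 1, 1, 1, 1, 1, 1, 1])

```text
t: 9.85
position: [0.6251, -0.0876, 0.3728]
tcp_rot: [[0.18, 0.984, 0.0], [0.984, -0.18, -0.004], [-0.004, 0.001, -1.0]]
force: [-4.1, -4.0, 6.2]
gripper_width: 0.166
```

```bash
python3 tip.py; python3 -c "
from h import *
c=bot.read_camera('scene');cv2.imwrite('pics/s3.png',cv2.resize(c['pixels'][150:300,160:370],None,fx=3.8,fy=3.8,interpolation=cv2.INTER_CUBIC));np.savez('s3.npz',**c)
c=bot.read_camera('top');cv2.imwrite('pics/t3.png',cv2.resize(c['pixels'][120:330,250:600],None,fx=2.2,fy=2.2))"
```

```text
tip n -0.0875 h 0.1678 r 0.1892 theta 60.34687833458606 F [-4.1 -4.   6.2] T [-0.74  0.98  0.15] w 0.166 t 9.85
```

View pics/s3.png

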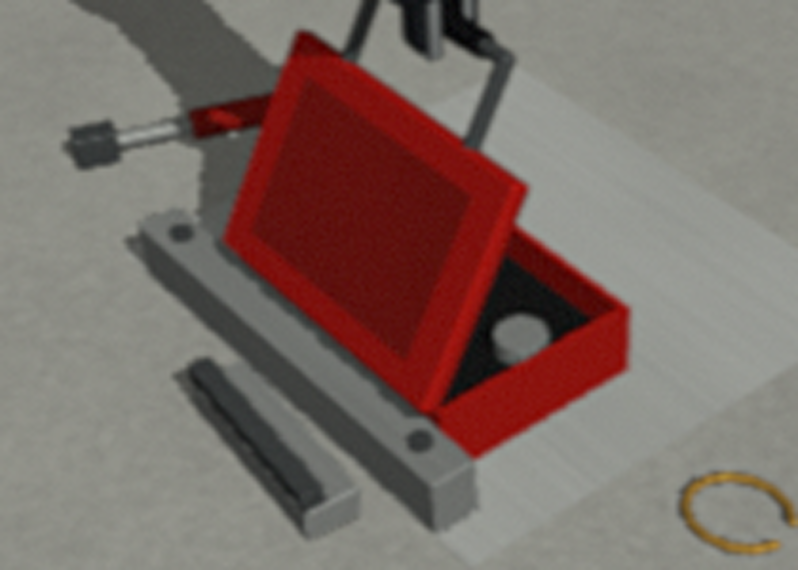

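The picture shows the lid raised, the case against the bar with its near corner at (475,455), and the bystanders clear. I'll hold still, then check the lid plane and case position from depth.

Request:
arm_command(delta_pos=[[0, 0, 0], [0, 0, 0], [0, 0, 0], [0, 0, 0]], twist=[[0, 0, 0], [0, 0, 0], [0, 0, 0], [0, 0, 0]], grip=[1, 1, 1, 1])

```text
t: 10.45
position: [0.625, -0.0876, 0.3727]
tcp_rot: [[0.18, 0.984, 0.001], [0.984, -0.18, -0.004], [-0.004, 0.001, -1.0]]
force: [-5.4, -3.7, 7.9]
gripper_width: 0.17
```

```bash
python3 tip.py
python3 - <<'E'
from h import *
c=bot.read_camera("scene");P=cloud(c);b=c["pixels"].astype(int);v,u=np.mgrid[:480,:640]
# dark panel on lid: crop quad in pixels
q=np.array([[310,80],[465,195],[405,350],[260,245]])/3.8+[160,150]
m=np.zeros((480,640),np.uint8);cv2.fillPoly(m,[q.astype(int)],1)
Q=P[m>0];Q=Q[np.isfinite(Q).all(1)];_,_,V=np.linalg.svd(Q-Q.mean(0),full_matrices=False);N=V[2]*np.sign(V[2][2])
yaw=np.degrees(np.arctan2(N[1],N[0]));print("lid tilt",np.degrees(np.arccos(N[2])),"normal yaw",yaw,"(bar -10.4)")
# case +y side: body rim points z<.055 red
t=np.array([.18,.9837]);n=np.array([.9837,-.18]);d=P[...,:2]-[.708,-.1215];x=d@n;y=d@t;z=P[...,2]
red=(b[...,2]>90)&(b[...,1]<60)&(b[...,0]<60)&(abs(y-.117)<.006)&(z>.02)&(z<.048)&(x<.03)&(x>-.2)
X=x[red];Y=y[red];print("side",red.sum(),"x range",X.min(),X.max(),"y",np.median(Y),"slope deg",np.degrees(np.polyfit(X,Y,1)[0]))
a=cv2.imread("pics/top0.png").astype(int);k=bot.read_camera("top")["pixels"].astype(int);df=abs(a-k).max(-1)
for nm,(u0,u1,v0,v1) in dict(bangle=(255,305,208,256),iron=(530,592,212,318),block=(365,448,138,166)).items(): print(nm,"diff>40 px",(df[v0:v1,u0:u1]>40).sum())
E
```

```text
tip n -0.0875 h 0.1677 r 0.1892 theta 60.32896012615111 F [-5.4 -3.7  7.9] T [-0.74  0.96  0.12] w 0.17 t 10.45
lid tilt 81.81751171624587 normal yaw 149.89777331555072 (bar -10.4)
side 488 x range -0.13840515432940248 0.0005358972535725966 y 0.12003536632667855 slope deg -0.13383099417542754
bangle diff>40 px 0
iron diff>40 px 4328
block diff>40 px 79
```

View pics/t3.png

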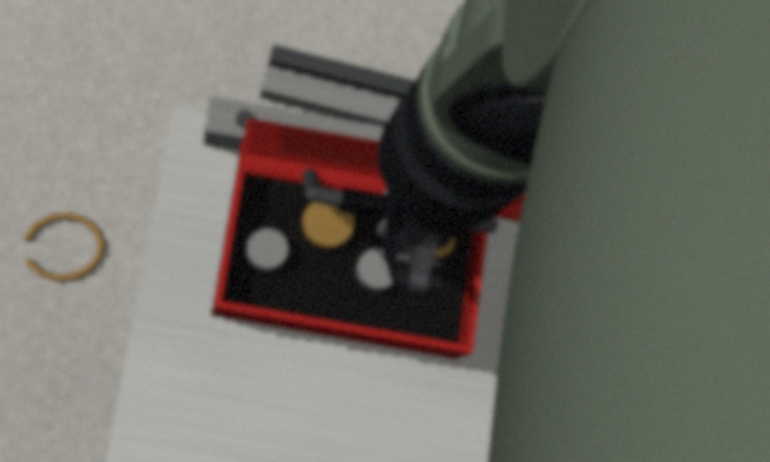

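The body check is good: the side spans x −138 to +0.5 mm and is 0.13° off square. The lid plane fit gave an implausible 82°, probably from missing-depth outliers. I'll refit it without them, compare the iron in the scene view, and hand in if both agree.

```bash
python3 - <<'E'
from h import *
c=bot.read_camera("scene");P=cloud(c)
q=np.array([[310,80],[465,195],[405,350],[260,245]])/3.8+[160,150]
m=np.zeros((480,640),np.uint8);cv2.fillPoly(m,[q.astype(int)],1)
Q=P[(m>0)&(c["z_map"]>.1)&(c["z_map"]<1.5)]
for _ in range(6):
    o=np.median(Q,0) if _==0 else Q.mean(0);_,_,V=np.linalg.svd(Q-o,full_matrices=False);N=V[2]*np.sign(V[2][2]);e=abs((Q-o)@N);Q=Q[e<max(.004,2*np.median(e))]
ang=np.degrees(np.arccos(N[2]));print(len(Q),"lid",ang,"yaw",np.degrees(np.arctan2(N[1],N[0])))
a=cv2.imread("pics/scene0.png").astype(int);df=abs(a-c["pixels"].astype(int)).max(-1);print("iron diff",(df[170:197,175:232]>50).sum(),"block",(df[240:292,207:258]>50).sum())
E
python3 tip.py
```

```text
2149 lid 60.402811476427125 yaw -10.659099409925862
iron diff 422 block 4
tip n -0.0875 h 0.1677 r 0.1892 theta 60.32097485593459 F [-5.1 -4.2  7.4] T [-0.76  1.06  0.14] w 0.164 t 10.6
```

The refit gives the lid at 60.4° with yaw −10.7°, matching the arm's geometry. The iron's head is at scene pixel (184,188), the same place as at the start, so the image difference there looks like arm shadow. Handing in.

```bash
python3 -c "
from h import *
print(bot.close_job())"; python3 tip.py
```

```text
the job is handed in; nothing more can be done
None
the job is handed in; nothing more can be done
```

I pinched the handle, pushed the shut case about 22 mm back against the stop bar and squared it. I then raised the lid along its hinge arc to 60° with a light push toward the bar, and handed in at about 10.6 s still gripping. No verdict was reported.

**Last checks before handing in**
- **Lid angle:** 60.4° from the depth plane fit and 60.3° from the arm's pose, with the tip steady between the last readings.
- **Case position:** its back is within about 1 mm of the bar face and 0.1 to 0.3° off square. It sits about 20 mm off the bar's middle.
- **Handle and grip:** the handle is about 218 mm high. The gripper was still closed on the sleeve, with about 10 N between tool and lid.
- **Bangle and block:** the image comparisons showed no movement.

**Checks that disagreed**
- **Seating:** earlier top-camera edge readings put the back 3 mm short of the bar and 0.7° off square. The force stall, the low yaw torque and the later scene-camera fit all indicated it was flush.
- **Lid angle:** the first plane fit gave 82°, probably from missing-depth outliers; the refit without them gave 60.4°.
- **Bending iron:** the arm hid it in the top view, and the scene view differed there (422 pixels). Its head had not moved in the picture, so I put that down to shadow.

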